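# Slide a copper blank under the punch bridge and punch it

### The arm

A 6-joint arm with a two-finger parallel gripper is mounted at the origin on the work surface. World frame = base frame: x ahead of the robot, y to its left, z up, the work surface at z = 0. Lengths are in m, angles in rad, forces in N, time in s.
With the tool pointing down it reaches from about 0.275 to 0.825 m from the base axis. Payload 4.9 kg.
Tool frame: the origin (TCP) lies midway between the tips of the shut fingers; the grasp point (between the pads) lies 19 mm behind it (grip_point_offset is the distance from the TCP to the grasp point, in m); z points along the fingers, y is the line along which they close (so a half turn about z gives the same grasp; the last joint's range is limited). The gripper opens to 85 mm and grips with 20 to 120 N. Pads are 22 mm wide; open, the fingers measure 114 mm over their backs; the gripper's body (76 mm by 85 mm) begins 54 mm behind the grasp point. The pads swing forward as they close: fully open they stand 13 mm farther back than shut.
Start: joints at [-1.418, 0.326, -0.193, 1.052, 0, 1.437], TCP at [0.156, -0.528, 0.231] pointing down, gripper open.
Joint ranges: [-2.65, 2.65], [-0.97, 1.79], [-1.3, 1.35], [-1.93, 2.1], [-1.47, 1.37], [-3.14, 3.14]. Speed limits (rad/s): [2.57, 2.57, 3.14, 3.14, 3.14, 3.14].

### API

Orientations are given as a rotation vector (axis times angle).
In Python, from cell import * gives the robot as it stands. Calls block until the motion is done:
- movep(position, orientation): joint-space move of the TCP to a pose.
- move_l(position, velocity=0.15, rot=None, until_force=None): straight line of the TCP; rot=None keeps the orientation; velocity is the mean speed in m/s. With until_force (N) it stops when the force on the tool has changed by that much, and returns True; else False.
- set_joints(angles): joint-space move.
- let_go() and grab(newtons=None): open the fingers fully, or close them until they stop; newtons is the grip in N (None keeps the last).
- sleep(seconds).
- ik(position, orientation): joint angles nearest the present ones, or None.
- get_state(): the state.
- grab_frame(name): name is "scene" or "top" or "wrist"; returns a dict with "img" (480x640x3 uint8, red, green, blue), "fx", "fy", "cx", "cy" (pixels), "cam_to_world" (4x4, takes a point from camera to world coordinates); the wrist camera has in their place "T_tool_cam" (4x4, takes a point from camera to tool coordinates, whose origin is the TCP and whose axes are the flange's). Camera axes: x right, y down, z forward; pixel columns grow to the right and rows downward; lengths in m; the calibration is good to about 2 mm. A picture is of the moment at which its call begins: read the wrist's pose just before it. There is no depth.
A pose or a line that the arm cannot do raises MotionError and nothing moves.
- sign_off(): hands the job in; it is judged then, once.
Trained networks look in the newest picture that a camera, given by its name, has taken for a name from the list of things; names that differ only in an ending like _2 or _b are one class to them, and where a whole thing is asked for, a point or a joint stands for the part that bears it (a point fixed in the world has none). Each returns a list of dicts, best first, with "score" (0 to 1); they miss things now and then, are a little off and sometimes report something else, mostly with a low value. They report only what shows in the picture. A call takes as long as a camera call.
- spot_in(camera, name): "centre" ([column, row] in pixels, amid what is visible of it).
- silhouettes(camera, name): "mask" (480x640 bool, what is visible of it) and "centre" ([column, row] in pixels, amid what is visible of it).
- tip_of(camera, name): "centre" ([column, row] in pixels: a listed point, or the origin of a listed thing).
The state is a dict: "clock": time; "q": joint angles; "joint_velocities": joint speeds; "tau": joint torques, N m; "position": TCP position; "eef_rot": TCP orientation; "contact_force": force on the tool from outside, world axes, zero at the start; "wrist_torque": the same for the moment, N m; "finger_gap": opening from 0.0 (shut) to 1.0 (fully open); "grasp_force": force on a finger pad.
Only numpy, scipy, OpenCV 4.12 (cv2) and the standard library are available. Lean on these libraries where they do the work, as an engineer would, in place of code of your own. Each camera call takes 0.05 s, during which the arm holds its last target. There are 200 camera calls.

### The job

Push the copper blank flat along the bench, squarely in under the low green bridge of the punch jig and fully home against the steel stop behind it, without ever lifting or tipping it. Only then press the red punch head all the way down with the fingertips, let it spring back up, and move clear. Nothing is to be gripped, and the cup, mallet and wooden block stay where they are.

Things in the scene. Friction and masses are not known exactly. Their poses are not given: they have to be found in the camera images.
- blank: Flat copper blank, 120 (its x) x 92 (its y) x 8 mm thick, 0.6 to 0.95 kg, too wide to grip, a dark cross scribed at the middle of its top. Origin: centre of its underside. It starts loose on the bench 130 to 180 mm before the jig's origin, up to 35 mm to one side and 0.4 rad out of line; its x is roughly the jig's x.
- jig: Punch jig bolted to the bench, immovable. Origin: on the bench top under the punch, midway between the bridge posts. Its +x is the way the blank slides in, z up. The blank, home, has its centre at this origin and its rear edge at x = -60 mm. Behind the bridge, green side rails 8 mm high (58 to 70 mm either side, x 18 to 87 mm) lead to the stop.
- bridge_mouth (a point): Middle of the front lower edge of the green bridge, where the blank goes in: 13 mm above the bench, at jig x = -18 mm. The bridge is 36 mm deep along jig x, its top 31 mm high; the opening between the posts is 108 mm wide, the bridge 148 mm, with 4 mm high bolted feet out to 95 mm either side of the middle.
- stop_face (a point): Middle of the front face of the steel stop behind the bridge, at bench height, at jig x = +60 mm. The stop is a bar 16 mm high, 140 mm wide, 26 mm deep; the blank's leading edge (92 mm wide) rests against it when home.
- punch (a joint): Travel of the spring-loaded punch, m: 0 up (rest), 0.008 fully down; it takes about 6 N to push it fully down and it springs back up when released.
- punch_top (a point): Centre of the top face of the red punch head, a disc 30 mm in diameter and 10 mm thick over the middle of the bridge; 57 mm above the bench when up; pressed straight down.
- cup: Bystander: open copper cup, 72 mm across the rim, 80 mm high, upright, origin at the centre of its underside.
- mallet: Bystander: wooden mallet lying on the bench, 235 mm long along its x, head (48 mm diameter, 90 mm along y) at its +x end, origin on the bench midway along its length to within 10 mm.
- wedge: Bystander: small wooden block 45 x 32 x 30 mm, beside the jig on the side of the jig's -y; origin at the centre of its underside.

How it is judged:
On the way, in this order (a step that is already met when the one before it is completed fails the run):
1. the blank lies flat under the bridge, home against the stop and square (x of blank in the frame of jig between -0.004 and 0.006 m and y of blank in the frame of jig between -0.012 and 0.012 m and angle between the x axis of blank and the x axis of jig, either way round below 0.08 rad and height (world z) of blank below 0.004 m), for 0.2 s.
2. the punch head is pressed fully down (value of joint punch above 0.0065 m), for 0.1 s.
At the end, for the whole second after the job is handed in: The blank lies flat and still under the bridge, within 4 mm of the stop, within 12 mm of the jig's centre line and within 0.08 rad of square; the punch has been pressed at least 6.5 mm down after that and is back up (under 1 mm) (all of step 1 and value of joint punch below 0.001 m and linear speed of blank below 0.01 m/s); the robot touches nothing.
It fails at once if the blank is lifted or tipped (origin over 8 mm above the bench, or tilted over 0.1 rad) (height (world z) of blank above 0.008 m or angle between blank's own z axis and vertical above 0.1 rad).
It fails at once if the punch is pressed (over 3 mm) while the blank is not home (value of joint punch above 0.003 m and not (x of blank in the frame of jig between -0.006 and 0.006 m and y of blank in the frame of jig between -0.014 and 0.014 m and angle between the x axis of blank and the x axis of jig, either way round below 0.1 rad and height (world z) of blank below 0.004 m)).
It fails at once if the cup, mallet or wooden block is moved over 20 mm (distance of any of cup, mallet, wedge from where it was at the start of the episode above 0.02 m).
It fails at once if the cup is tipped (angle between cup's own z axis and vertical above 0.3 rad).
It also fails if it takes over 72 s, if anything falls off the work surface, if the arm or the gripper's body presses on something with over 40 N, if the wrist force passes 120 N, or if a joint passes its speed limit or range.

## Working session

There is one attempt and no reset: what is moved stays moved. The work goes in short steps, each a Python script; the robot and the scene stay as the last script left them, time stands still between calls to the robot, and variables do not carry over. Pictures are saved under pics/ and viewed, at most 10 in all, crops included, and the job is handed in when it is done.

```bash
mkdir -p pics; ls; cat > h.py <<'E'
from cell import *
import numpy as np, cv2
from scipy.spatial.transform import Rotation as R
def cam(name):
    s=get_state(); f=grab_frame(name)
    if 'cam_to_world' in f: T=np.array(f['cam_to_world'])
    else:
        W=np.eye(4); W[:3,:3]=R.from_rotvec(s['eef_rot']).as_matrix(); W[:3,3]=s['position']
        T=W@np.array(f['T_tool_cam'])
    return f,T
def ray(f,T,px,z):
    px=np.atleast_2d(px).astype(float)
    d=np.c_[(px[:,0]-f['cx'])/f['fx'],(px[:,1]-f['cy'])/f['fy'],np.ones(len(px))]@T[:3,:3].T
    return T[:3,3]+d*((z-T[2,3])/d[:,2])[:,None]
def proj(f,T,P):
    p=(np.atleast_2d(P)-T[:3,3])@T[:3,:3]
    return np.c_[f['fx']*p[:,0]/p[:,2]+f['cx'],f['fy']*p[:,1]/p[:,2]+f['cy']]
def save(f,n): cv2.imwrite('pics/'+n,f['img'][:,:,::-1])
E
python3 - <<'E'
from h import *
np.set_printoptions(precision=4,suppress=True)
s=get_state(); print(s['clock'],s['eef_rot'],s['position'])
H=dict(blank=.0,jig=0,bridge_mouth=.013,stop_face=0,punch_top=.057,cup=0,mallet=0,wedge=0)
for c in ('top','scene'):
    f,T=cam(c); save(f,c+'0.png'); print(c,T[:3,3],f['fx'])
    for n,z in H.items():
        r=tip_of(c,n)
        if r: print(n,round(r[0]['score'],2),np.round(r[0]['centre']),ray(f,T,r[0]['centre'],z)[0])
    for n,z in (('blank',.008),):
        r=silhouettes(c,n)
        if r:
            m=r[0]['mask'].astype(np.uint8); k,_=cv2.findContours(m,0,1); k=max(k,key=cv2.contourArea)[:,0]
            w=ray(f,T,k,z)[:,:2]; print('rect',cv2.minAreaRect((w*1000).astype(np.float32)))
E
```

```text
pics
0.0 [-3.1076 -0.4488  0.0001] [ 0.1555 -0.5269  0.2305]
top [ 0.332  -0.0278  1.2553] 570.0723552368498
blank 0.8 [365. 293.] [ 0.5249 -0.1171  0.    ]
jig 0.87 [294. 282.] [0.5471 0.0399 0.    ]
bridge_mouth 0.8 [304. 284.] [0.5427 0.0173 0.013 ]
stop_face 0.58 [270. 282.] [0.5471 0.0927 0.    ]
punch_top 0.54 [295. 279.] [0.544  0.0353 0.057 ]
cup 0.63 [143. 274.] [0.5623 0.3778 0.    ]
mallet 0.82 [490. 274.] [ 0.5711 -0.3987  0.    ]
wedge 0.65 [279. 220.] [0.6914 0.0782 0.    ]
rect ((520.5560302734375, -117.50494384765625), (121.9122085571289, 95.86685180664062), 87.64727783203125)
scene [1.217  0.147  0.9161] 483.3723701149011
blank 0.92 [298. 224.] [ 0.538  -0.1194  0.    ]
jig 0.97 [356. 239.] [ 0.5452  0.0263 -0.    ]
bridge_mouth 0.68 [352. 236.] [0.5482 0.0157 0.013 ]
stop_face 0.58 [387. 248.] [0.5533 0.1008 0.    ]
punch_top 0.53 [361. 225.] [0.5462 0.0357 0.057 ]
cup 0.69 [509. 282.] [0.5717 0.3783 0.    ]
wedge 0.66 [365. 297.] [0.6929 0.0807 0.    ]
rect ((525.0977172851562, -118.76936340332031), (121.31163024902344, 96.67701721191406), 87.5338134765625)
```

View pics/top0.png

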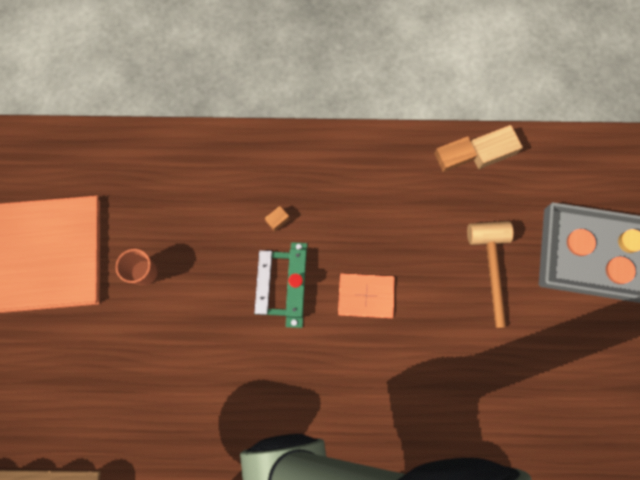

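View pics/scene0.png

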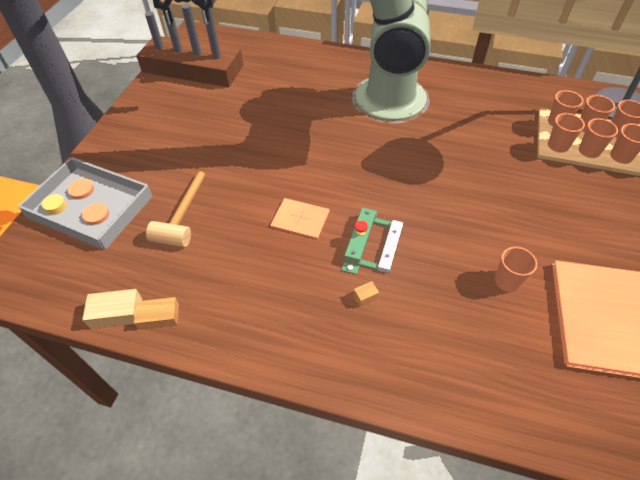

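```bash
cat >> h.py <<'E'
def down(yaw,flip=False):
    "tool down, tool x along heading yaw (flip: opposite)"
    if flip: yaw+=np.pi
    c,s=np.cos(yaw),np.sin(yaw)
    x=np.array([c,s,0]); z=np.array([0,0,-1.]); return R.from_matrix(np.c_[x,np.cross(z,x),z]).as_rotvec()
E
python3 - <<'E'
from h import *
np.set_printoptions(precision=4,suppress=True)
for fl in (0,1): print(ik([.54,-.15,.35],down(np.pi/2,fl)))
grab(20)
f=grab_frame('wrist'); print(f['T_tool_cam'],f['fx'])
fl=1 if ik([.54,-.15,.35],down(np.pi/2,0)) is None else 0
movep([.54,-.12,.35],down(np.pi/2,fl))
f,T=cam('wrist'); print(T)
save(f,'w1.png'); print(get_state()['clock'],get_state()['position'])
E
```

```text
[-0.4027  0.3001  0.0716  1.3423  0.      1.1681]
[-0.4027  0.3001  0.0716  1.3423  0.     -1.9734]
[[-0.0009 -0.9542 -0.2991  0.0766]
 [ 1.     -0.0006 -0.0011 -0.0005]
 [ 0.0009 -0.2991  0.9542 -0.143 ]
 [ 0.      0.      0.      1.    ]] 419.23724226332655
[[ 1.     -0.0022 -0.0008  0.5397]
 [-0.0023 -0.9543 -0.2989 -0.0438]
 [-0.0001  0.2989 -0.9543  0.4927]
 [ 0.      0.      0.      1.    ]]
3.925 [ 0.5397 -0.1209  0.3497]
```

```bash
python3 - <<'E'
from h import *
np.set_printoptions(precision=4,suppress=True)
H=dict(blank=.0,jig=0,bridge_mouth=.013,stop_face=0,punch_top=.057,wedge=0)
obs={n:[] for n in H}
for i,p in enumerate([[.54,0.0,.35],[.50,.06,.35],[.58,.03,.35]]):
    move_l(p,.25); sleep(.2)
    f,T=cam('wrist'); save(f,'w2_%d.png'%i)
    for n in H:
        r=tip_of('wrist',n)
        if r: obs[n].append((f,T,r[0]['centre'])); print(i,n,round(r[0]['score'],2),np.round(r[0]['centre']),ray(f,T,r[0]['centre'],H[n])[0])
for n,o in obs.items():
    A=np.zeros((3,3));b=np.zeros(3)
    for f,T,c in o:
        d=ray(f,T,c,0)[0]-T[:3,3]; d/=np.linalg.norm(d); M=np.eye(3)-np.outer(d,d); A+=M;b+=M@T[:3,3]
    if len(o)>1: print(n,'triang',np.linalg.solve(A,b))
print(get_state()['clock'])
E
```

```text
0 blank 0.7 [306. 270.] [ 0.5174 -0.1151  0.    ]
0 jig 0.58 [328. 151.] [0.5448 0.0326 0.    ]
0 bridge_mouth 0.72 [326. 168.] [0.5428 0.014  0.013 ]
0 stop_face 0.78 [329.  96.] [0.5462 0.0925 0.    ]
0 punch_top 0.9 [331. 158.] [0.547  0.0305 0.057 ]
0 wedge 0.78 [461. 110.] [0.6936 0.0774 0.    ]
1 blank 0.55 [339. 316.] [ 0.5198 -0.1181  0.    ]
1 jig 0.7 [361. 202.] [0.5451 0.0332 0.    ]
1 bridge_mouth 0.77 [360. 215.] [0.5431 0.0199 0.013 ]
1 stop_face 0.9 [363. 152.] [0.546  0.0919 0.    ]
1 punch_top 0.85 [364. 213.] [0.5435 0.0331 0.057 ]
1 wedge 0.87 [488. 161.] [0.6916 0.0815 0.    ]
2 blank 0.72 [275. 297.] [ 0.5162 -0.1192  0.    ]
2 jig 0.76 [296. 177.] [0.5459 0.034  0.    ]
2 bridge_mouth 0.88 [293. 192.] [0.5435 0.0191 0.013 ]
2 stop_face 0.91 [292. 122.] [0.5436 0.096  0.    ]
2 punch_top 0.58 [290. 188.] [0.5443 0.0318 0.057 ]
2 wedge 0.97 [424. 135.] [0.6932 0.0821 0.    ]
blank triang [ 0.5188 -0.1071  0.0228]
jig triang [ 0.5453  0.0325 -0.0051]
bridge_mouth triang [ 0.5432  0.0142 -0.0056]
stop_face triang [0.5451 0.0938 0.0119]
punch_top triang [0.545  0.0302 0.0478]
wedge triang [ 0.6988  0.0793 -0.0193]
7.1417
```

View pics/w2_0.png

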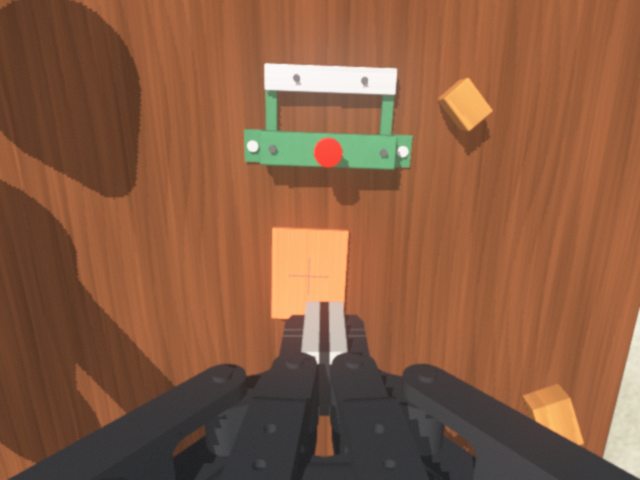

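```bash
cat >> h.py <<'E'
def rect(f,T,m,z):
    k,_=cv2.findContours(m.astype(np.uint8),0,cv2.CHAIN_APPROX_NONE); k=max(k,key=cv2.contourArea)[:,0]
    (c,wh,a)=cv2.minAreaRect((ray(f,T,k,z)[:,:2]*1000).astype(np.float32))
    return np.round(c,1),np.round(wh,1),round(a,2)
def seg(f):
    h,s,v=cv2.split(cv2.cvtColor(f['img'],cv2.COLOR_RGB2HSV))
    h=h.astype(int)
    return dict(stop=(s<60)&(v>150),green=(h>50)&(h<90)&(s>80)&(v>50),red=((h<4)|(h>176))&(s>200)&(v>150),blank=(h<14)&(h>4)&(v>190)&(s>100))
E
python3 - <<'E'
from h import *
for i,p in enumerate([[.58,.03,.35],[.54,0.0,.35],[.54,.08,.33]]):
    move_l(p,.25); sleep(.2)
    f,T=cam('wrist'); g=seg(f)
    m=g['stop'].copy(); m[200:]=0; m&=cv2.erode(m.astype(np.uint8),np.ones((7,7)))>-1
    m=cv2.morphologyEx(m.astype(np.uint8),cv2.MORPH_OPEN,np.ones((9,9)))
    print('stop',rect(f,T,m,.016)); print('red',rect(f,T,g['red'],.057)); print('blank',rect(f,T,g['blank'],.008))
    m=cv2.morphologyEx(g['green'].astype(np.uint8)|g['red'],cv2.MORPH_OPEN,np.ones((17,17))); print('bridge',rect(f,T,m,.031))
for c,z in(('top',0),('scene',0)):
    f,T=cam(c); g=seg(f); print(c,'red',rect(f,T,g['red'],.057));print('blank',rect(f,T,g['blank']&(np.hypot(*(np.indices((480,640))-np.array([proj(f,T,[.52,-.12,0])[0][1],proj(f,T,[.52,-.12,0])[0][0]])[:,None,None]))<60),.008))
print(get_state()['clock'])
E
```

```text
stop (array([547.1, 108.7]), array([ 27.2, 140.5]), 88.05)
red (array([544.8,  23.4]), array([2.1, 1.1]), 88.57)
blank (array([ 519.9, -117.7]), array([123.7,  93.7]), 87.35)
bridge (array([579.6,  35. ]), array([33.1, 38.9]), 89.95)
stop (array([547.2, 108.6]), array([ 27. , 140.4]), 87.76)Traceback (most recent call last):
  File "<stdin>", line 7, in <module>
  File "h.py", line 25, in rect
    k,_=cv2.findContours(m.astype(np.uint8),0,cv2.CHAIN_APPROX_NONE); k=max(k,key=cv2.contourArea)[:,0]
                                                                        ~~~^^^^^^^^^^^^^^^^^^^^^^^
ValueError: max() iterable argument is empty
```

```bash
cat >> h.py <<'E'
YAW=np.radians(87.9); O=np.array([.5444,.0357])
def J(x,y,z):  # jig frame (mm) -> world
    c,s=np.cos(YAW),np.sin(YAW)
    return [O[0]+(x*c-y*s)/1e3, O[1]+(x*s+y*c)/1e3, z]
def inJ(p):
    d=np.asarray(p)[:2]-O; c,s=np.cos(YAW),np.sin(YAW); return np.array([d@[c,s],d@[-s,c]])*1e3
def blank(cams=('wrist',)):
    for n in cams:
        f,T=cam(n); m=seg(f)['blank']
        r=silhouettes(n,'blank')
        if r: m&=cv2.dilate(r[0]['mask'].astype(np.uint8),np.ones((9,9)))>0
        c,wh,a=rect(f,T,m,.008); print(n,'blank in jig',inJ(c/1e3).round(1),wh,'ang',round((a-np.degrees(YAW)+45)%90-45,2),[x['score'] for x in r][:1])
E
python3 - <<'E'
from h import *
rot=down(YAW)
movep(J(-154,92,.12),rot)
move_l(J(-154,92,.0035),.12)
print(move_l(J(-154,70,.0035),.08), move_l(J(-154,60.5,.0035),.03), get_state()['contact_force'].__repr__())
move_l(J(-154,80,.0035),.08); move_l(J(-154,80,.12),.15)
movep([.56,.02,.35],rot); sleep(.2)
blank(('wrist','top','scene'))
f,T=cam('wrist'); save(f,'w3.png'); print(get_state()['clock'],get_state()['position'])
E
```

```text
False False array([-7.07734951, -0.43757627,  4.26253015])
wrist blank in jig [-154.2   12.5] [122.7  94. ] ang -0.09 [0.68]
top blank in jig [-156.1   13.1] [120.2  92.2] ang -0.41 [0.78]
scene blank in jig [-149.7    9.9] [137.6  99. ] ang -0.66 [0.93]
14.2833 [0.55999883 0.01987588 0.34999967]
```

View pics/w3.png

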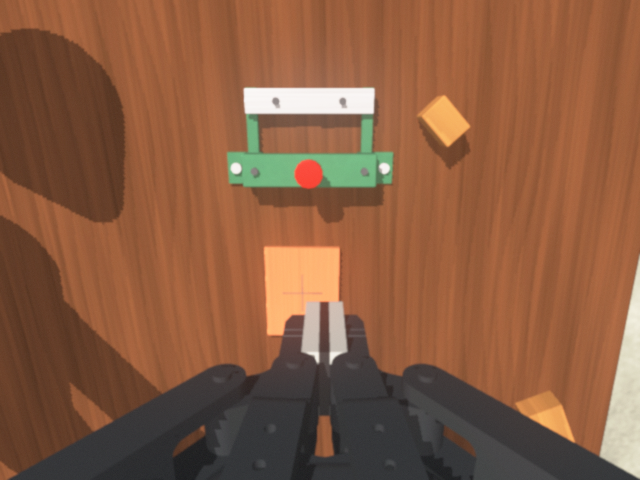

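```bash
python3 - <<'E'
from h import *
rot=down(YAW)
movep(J(-154,75,.10),rot)
move_l(J(-154,75,.0035),.12)
move_l(J(-154,62,.0035),.08); move_l(J(-154,48,.0035),.03)
move_l(J(-154,70,.0035),.08); move_l(J(-154,70,.10),.15)
movep([.56,.02,.35],rot); sleep(.2)
blank(('wrist','top'))
for a in (-np.pi/2,np.pi/2): print(ik(J(-240,0,.05),down(YAW+a)))
print(get_state()['clock'])
E
```

```text
wrist blank in jig [-154.8   -0.7] [124.1  94.2] ang -0.08 [0.8]
top blank in jig [-1.556e+02  1.000e-01] [118.9  92.3] ang -0.29 [0.84]
[-0.49289959  0.54773932 -0.35726744  0.66578958  0.          2.68534497]
[-0.49289959  0.54773932 -0.35726744  0.66578958  0.         -0.45624768]
20.075
```

```bash
python3 - <<'E'
from h import *
rot=down(YAW+np.pi/2)
movep(J(-240,0,.10),rot)
move_l(J(-240,0,.0035),.12)
move_l(J(-222,0,.0035),.08); move_l(J(-152,0,.0035),.05)
print(get_state()['contact_force'])
move_l(J(-175,0,.0035),.08); move_l(J(-175,0,.10),.15)
movep([.56,.07,.35],down(YAW)); sleep(.2)
blank(('wrist','top'))
f,T=cam('wrist'); save(f,'w4.png'); print(get_state()['clock'])
E
```

```text
[ 0.44132825 -3.66873186  0.34076454]
wrist blank in jig [-82.1   0.2] [126.4  93.9] ang -0.01 [0.58]
top blank in jig [-90.9   0.8] [105.4  92.4] ang 0.04 [0.94]
28.05
```

View pics/w4.png

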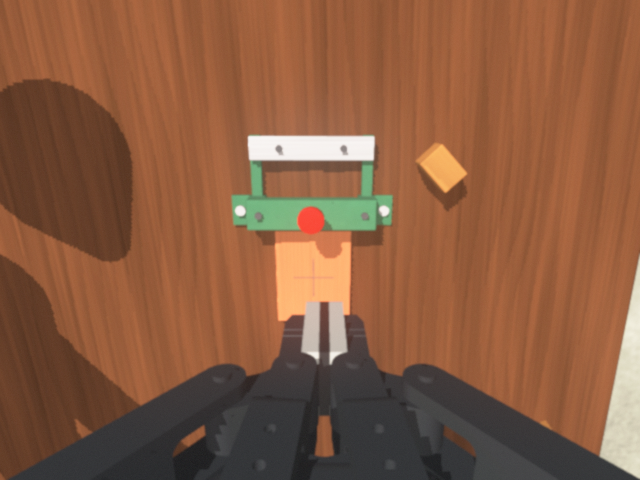

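```bash
python3 - <<'E'
from h import *
rot=down(YAW+np.pi/2)
movep(J(-175,0,.10),rot)
move_l(J(-175,0,.0035),.15)
move_l(J(-156,0,.0035),.08); print(move_l(J(-90,0,.0035),.06,until_force=20), inJ(get_state()['position']))
print(move_l(J(-50,0,.0035),.03,until_force=25), inJ(get_state()['position']),get_state()['contact_force'])
move_l(J(-100,0,.0035),.08); move_l(J(-100,0,.12),.15)
movep([.56,.10,.35],down(YAW)); sleep(.2)
f,T=cam('wrist'); save(f,'w5.png')
blank(('wrist','top'))
g=seg(f); k,_=cv2.findContours(g['blank'].astype(np.uint8),0,1)
for c in k:
    if cv2.contourArea(c)>300:
        w=[inJ(p) for p in ray(f,T,c[:,0],.008)]; print(cv2.contourArea(c),np.min(w,0).round(1),np.max(w,0).round(1))
m=cv2.morphologyEx(((g['stop'])&(np.arange(480)<300)[:,None]).astype(np.uint8),cv2.MORPH_OPEN,np.ones((9,9)))
c,wh,a=rect(f,T,m,.016);print('stop',inJ(c/1e3),wh,a)
print(get_state()['clock'])
E
```

```text
False [-8.97176286e+01 -4.48350116e-02]
True [-67.42107562  -0.27881234] [-0.45395683 -2.62774273  2.04157205]
wrist blank in jig [37.  -0.3] [42.  93.4] ang -0.06 [0.62]
top blank in jig [35.8  0.6] [36.1 92. ] ang -0.88 [0.92]
1803.5 [-59.9 -46.3] [ 2.4 46.9]
2713.0 [ 16. -47.] [58.  46.4]
stop [74.04191041  0.21331346] [ 27.1 140.4] 87.84
36.6917
```

View pics/w5.png

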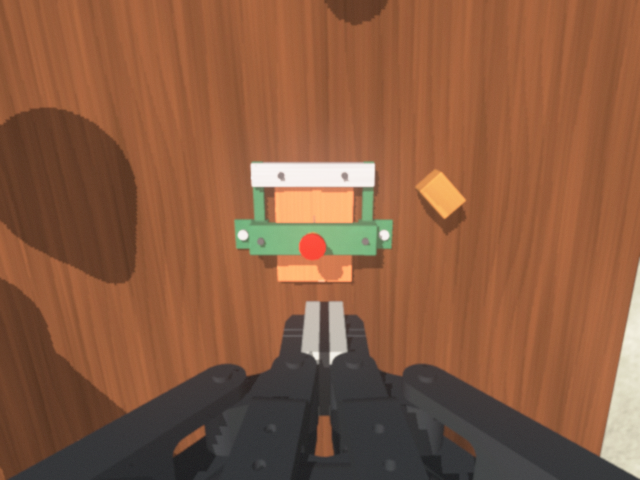

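```bash
python3 - <<'E'
from h import *
rot=down(YAW)
movep(J(0,0,.11),rot)
move_l(J(0,0,.064),.12)
print(move_l(J(0,0,.0487),.03,until_force=35)); 
for _ in range(3): sleep(.15); s=get_state(); print(s['position'][2],s['contact_force'])
move_l(J(0,0,.065),.03); move_l(J(0,0,.15),.15)
movep([.56,.10,.35],rot); sleep(.2)
f,T=cam('wrist'); save(f,'w6.png'); g=seg(f); k,_=cv2.findContours(g['blank'].astype(np.uint8),0,1)
for c in k:
    if cv2.contourArea(c)>300:
        w=[inJ(p) for p in ray(f,T,c[:,0],.008)]; print(cv2.contourArea(c),np.min(w,0).round(1),np.max(w,0).round(1))
print(get_state()['clock'])
E
```

```text
False
0.04929690585913382 [0.83519557 1.17835726 5.88609248]
0.04931874089846241 [1.37789548 0.19648904 4.98617238]
0.049319729129280926 [0.23924261 0.32321861 5.32903505]
1803.5 [-60.9 -46.9] [ 2.5 46.8]
2732.0 [ 16.1 -46.9] [58.  46.3]
41.825
```

View pics/w6.png

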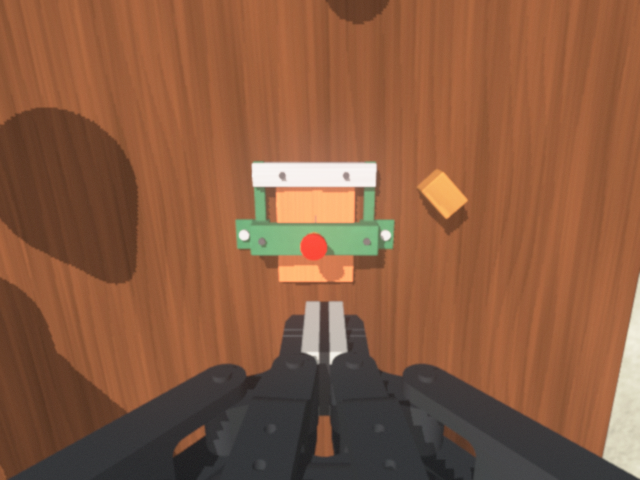

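```bash
python3 - <<'E'
from h import *
rot=down(YAW)
movep(J(0,0,.11),rot); move_l(J(0,0,.064),.12)
f0=get_state()['contact_force'][2]
print(move_l(J(0,0,.0465),.02,until_force=25))
for _ in range(3): sleep(.12); s=get_state(); print(s['position'][2],s['contact_force'][2]-f0)
move_l(J(0,0,.065),.04); move_l(J(0,0,.15),.15)
movep([.56,.10,.35],rot); sleep(.3)
f,T=cam('wrist'); g=seg(f); k,_=cv2.findContours(g['blank'].astype(np.uint8),0,1)
for c in k:
    if cv2.contourArea(c)>300:
        w=[inJ(p) for p in ray(f,T,c[:,0],.008)]; print(np.min(w,0).round(1),np.max(w,0).round(1))
print(get_state()['clock'])
E
```

```text
True
0.04899869711319262 8.066286109146173
0.04900234162574538 6.923763412113095
0.049020072583420046 8.897350672897504
[-59.7 -46.8] [ 2.5 46.5]
[ 16.  -46.6] [58.  46.2]
46.975
```

Hard stop reached at z = 0.049, which is the full 8 mm of travel. The blank has not moved.

```bash
python3 -c "
from cell import *
print(sign_off())"
```

```text
the job is handed in; nothing more can be done
None
```

I pushed the blank flat under the bridge until it stopped against the steel stop, pressed the punch to its hard stop at 8 mm and let it spring back, moved the arm clear, and handed the job in at about 47 s; no verdict was returned.

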